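# Set a pipe against the length stop and run the vise's wing screw down on it

### The arm

A 6-joint arm with a two-finger parallel gripper is mounted at the origin on the work surface. World frame = base frame: x ahead of the robot, y to its left, z up, the work surface at z = 0. Lengths are in m, angles in degrees, forces in N, time in s.
With the tool pointing down it reaches from about 0.35 to 0.975 m from the base axis. Payload 7.1 kg.
Tool frame: the origin (TCP) lies midway between the tips of the shut fingers; the grasp point (between the pads) lies 19 mm behind it; z points along the fingers, y is the direction in which the jaws open and shut (so a half turn about z gives the same grasp; the last joint's range is limited). The gripper opens to 88 mm and grips with 3 to 60 N. Pads are 20 mm wide; open, the fingers measure 115 mm over their backs; the gripper's body (75 mm by 178 mm) begins 61 mm behind the grasp point.
Start: joints at [74.943, 24.242, 93.386, -0, 62.372, -1.089], TCP at [0.151, 0.607, 0.223] pointing down, gripper open.
Joint ranges: [-172.04, 172.04], [-51.8, 120.97], [4.93, 147.93], [-75.15, 255.16], [6.16, 154.13], [-145.62, 145.62]. Speed limits (degrees/s): [136.94, 136.94, 172.46, 180, 180, 180].

### API

Orientations are given as [roll, pitch, yaw] about the fixed x, y, z axes, in that order (R = Rz(yaw) Ry(pitch) Rx(roll)).
In Python, from plant import get_obs, get_image, job_done gives the robot as it stands. The module is installed in compiled form; this text tells all that it offers.
- The arm moves only by the tool step_arm, never from a script. Its argument "increments" is one flat list of numbers, 6 for each row, row after row: the shift along the world's x, y, z in m, then the turn, a rotation vector about the world's x, y, z in degrees. A call has 1 to 12 rows; each row is the pose to reach, as a shift and turn from the pose commanded when the call began; what a row does not reach only later rows make up. A row lasts 1/10 s, in which the tool goes at most 50 mm and 8.59 degrees, less where a joint would pass 70% of its speed; a pose out of reach is approached as far as the arm can. A call with a gripper value outside its range is refused whole. "gripper" is the finger opening in m, from 0 to 0.0878, set as the call begins (left out, the last holds). The fingers move at their own pace and stop on an object; "grip_force" is the grip in N (left out, the last holds). Time passes only in rows, so rows that repeat a pose let the fingers close. It gives the time, the measured TCP pose, the force and the opening at its end, in the units of the state.
- get_obs(): the state, without advancing time (a new reading comes with each control period).
- get_image(name): name is "scene" or "top"; returns a dict with "frame" (400x640x3 uint8, blue, green, red), "z_map" (400x640 float32, m along the optical axis (not along the pixel's ray), 0 where there is no reading), "vertical_fov" (degrees; the focal length in pixels is half the picture's height over the tangent of half this angle, whatever the lens; pixels are square), "cx", "cy" (the principal point, pixels), "R" (3x3) and "t" (3): a world point X has camera coordinates R X + t. Camera axes: x right, y down, z forward; pixel columns grow to the right and rows downward; lengths in m; the calibration is good to about 2 mm. A picture is of the moment at which its call begins.
- job_done(): hands the job in, once; it reports no verdict.
The state is a dict: "time": time; "joint_positions": joint angles; "qd": joint speeds; "tau": joint torques, N m; "position": TCP position; "orientation": TCP orientation; "contact_force": force on the tool from outside, world axes, zero at the start; "wrist_torque": the same for the moment, N m; "finger_gap": finger opening in m.
Only numpy, scipy, OpenCV 4.12 (cv2) and the standard library are available. Lean on these libraries where they do the work, as an engineer would, in place of code of your own. Each camera call takes 0.05 s, during which the arm holds its last target. There are 200 camera calls.

### The job

A white pipe lies loose in the open pipe vise, a little short of the steel length stop. With the fingertips only, push the pipe along its rests until its end is up against the stop; then turn the vise's wing screw clockwise, stroke after stroke against its wings, until the jaw is tight on the pipe and the screw will turn no further. Do not lift the pipe, leave everything else on the counter where it is, and finish with the hand clear.

Things in the scene. Friction and masses are not known exactly. Their poses are not given: they have to be found in the camera images.
- hub (a point): on the upright axis of the steel wing screw on top of the vise, 2 mm under the top of its hub (27 mm across). Two opposite flat wings, 9 mm thick, end 50 mm out; 36 mm out they span 13 mm below to 12 mm above this height. It is 204 to 211 mm above the counter at the start, 196 mm when tight. The crosshead below (126 by 34 mm) ends at 161 mm, so the wings are free all round
- wing_tip (a point): the outer end of one of the two wings, at the height of hub: 50 mm from it, level. It circles with the screw; the other wing is exactly opposite
- screw (a joint): angle of the wing screw in rad; grows as it turns clockwise seen from above (right-hand thread, 6 mm down per turn, wings and jaw together). Starts between 1.5 and 8; the jaw touches the pipe at about 15.7 and the hard stop is at 16.3. Turns loosely (0.05 N m, about 1.5 N at the wings) and stays where it is left
- jaw: the vise's upper jaw, a dark iron block with an inverted V, 60 by 50 mm, that the screw lowers on the pipe; its origin lies on the axis of a pipe that it would just touch, so it comes down to 75 mm above the counter
- pipe: white plastic pipe, 34 mm across, 300 mm long, 0.2 kg, lying level in V rests with its axis 75 mm above the counter; origin at its middle on the axis, its axis is its own y. It slides along with 1 to 3 N
- pipe_near_end (a point): centre of the pipe's free end face, the one to push (+y end), 50 to 90 mm out past the last V rest and 20 to 55 mm from its final place
- pipe_stop_end (a point): centre of the pipe's other end face (-y end), which goes against the stop
- stop_face (a point): where the pipe's axis meets the stop's flat steel face (60 mm wide, up to 110 mm above the counter), 75 mm above the counter. Its axes are those of the vise and board, all fixed: y runs along the pipe from stop to free end, z up. The screw's axis stands 150 mm along y; the last V rest, 24 mm long, is 105 mm further. The board is 18 mm thick and 150 mm wide
- coupling: to be left alone: brass straight coupling, 43 mm across and 44 mm tall, standing on the vise's board beside the pipe; origin at the centre of its underside
- elbow: to be left alone: brass elbow, two 45 mm legs, 36 mm high, lying on the counter on the robot's side of the board; origin under its corner
- tape_measure: to be left alone: black tape measure, 74 by 36 mm and 55 mm high, standing on the robot's side of the board; origin at the centre of its underside
- tee: to be left alone: white plastic tee, 80 by 64 mm and 44 mm high, lying beyond the board; origin under its middle
- tube_cutter: to be left alone: aluminium tube cutter with a black knob, about 120 mm long and 22 mm high, lying beyond the board; origin near its middle, on the counter
- wrench: to be left alone: steel spanner, 200 mm long, flat on the counter off to the right of the board; origin at its middle
- carton: to be left alone: blue carton of fittings, 100 by 140 mm and 75 mm high, off to the left of the board; origin at the centre of its underside
- screw_jar: to be left alone: jar with a black cap, 68 mm across and 85 mm tall, off to the right of the board; origin at the centre of its underside

How it is judged (in metres and radians):
On the way, in this order (a step that is already met when the one before it is completed fails the run):
1. the pipe is pushed up against the length stop while the jaw is still clear of it (y of pipe_stop_end in the frame of stop_face below 0.003 m and value of joint screw below 15.4 rad), for 0.2 s.
2. the jaw is run down tight on the pipe (value of joint screw above 15.9 rad and contact force between jaw and pipe above 4 N), for 0.2 s.
At the end, for the whole second after the job is handed in: the pipe's end is within 3 mm of the stop's face, the jaw bears on the pipe with more than 4 N and the screw is within 0.4 rad of its hard stop (above 15.9 rad); all at rest (all of step 2 and y of pipe_stop_end in the frame of stop_face below 0.003 m and velocity of joint screw below 0.1 rad/s and linear speed of pipe below 0.01 m/s); the robot touches nothing.
It fails at once if the pipe is lifted out of its rests (an end rises more than 15 mm) (z of any of pipe_near_end, pipe_stop_end in the frame of stop_face above 0.015 m).
It fails at once if one of the other things on the counter is moved by more than 30 mm (distance of any of coupling, elbow, tape_measure, tee, tube_cutter, wrench, carton, screw_jar from where it was at the start of the episode above 0.03 m).
It fails at once if the arm or the gripper's body, instead of the fingers, presses on the pipe or the screw (contact force between the arm and pipe above 5 N or contact force between the arm and jaw above 5 N).
It also fails if it takes over 70 s, if anything falls off the work surface, if the arm or the gripper's body presses on something with over 40 N, if the wrist force passes 120 N, or if a joint passes its speed limit or range.

## Working session

There is one attempt and no reset: what is moved stays moved. The work goes in short steps, Python scripts to look and compute and a tool call to move; the robot and the scene stay as the last step left them, time stands still between calls to the robot, and variables do not carry over. Pictures are saved under pics/ and viewed, about 8 in all and at most 12, crops included, and the job is handed in when it is done.

Besides the shell and the picture viewer there is one more tool, called by a JSON object that holds its "name" and its "arguments". step_arm: Moves the arm, as the interface text tells. Its arguments: {"type":"object","properties":{"increments":{"type":"array"},"gripper":{"type":"number"},"grip_force":{"type":"number"}},"required":["increments"]}

```bash
mkdir -p pics
cat > h.py <<'E'
import numpy as np, cv2
from plant import get_obs, get_image, job_done
def cam(n):
    d=get_image(n); d['f']=d['frame'].shape[0]/2/np.tan(np.radians(d['vertical_fov'])/2)
    d['R']=np.array(d['R']);d['t']=np.array(d['t']);d['C']=-d['R'].T@d['t'];return d
def ray(d,u,v): return d['R'].T@np.array([(u-d['cx'])/d['f'],(v-d['cy'])/d['f'],1])
def onz(d,u,v,z):
    r=ray(d,u,v); return d['C']+r*(z-d['C'][2])/r[2]
def proj(d,X):
    c=d['R']@np.array(X)+d['t']; return d['cx']+d['f']*c[0]/c[2], d['cy']+d['f']*c[1]/c[2]
def pts(d):
    v,u=np.mgrid[0:400,0:640]; z=d['z_map']
    c=np.stack([(u-d['cx'])/d['f']*z,(v-d['cy'])/d['f']*z,z],-1)
    return (c-d['t'])@d['R']
E
python3 - <<'E'
from h import *
o=get_obs();print(o['time'],o['position'],o['orientation'],o['finger_gap'])
ims=[]
for n in('top','scene'):
    d=cam(n);print(n,d['C'],d['f'],d['R'].round(3).tolist());ims.append(d['frame'])
    np.savez(n+'.npz',**{k:v for k,v in d.items()})
    cv2.imwrite(f'pics/{n}0.png',d['frame'])
E
```

```text
0.0 [0.15072935 0.60599411 0.22191924] [-1.79915205e+02  9.14680266e-04  1.66031204e+02] 0.08751596454715099
top [0.48774002 0.0070487  1.50285955] 484.08803117033875 [[-0.02, -1.0, -0.007], [-0.997, 0.021, -0.072], [0.072, 0.006, -0.997]]
scene [ 0.99811615 -0.64762784  0.99506557] 452.0635221272164 [[0.832, 0.555, 0.012], [0.415, -0.607, -0.678], [-0.368, 0.569, -0.735]]
```

View pics/top0.png

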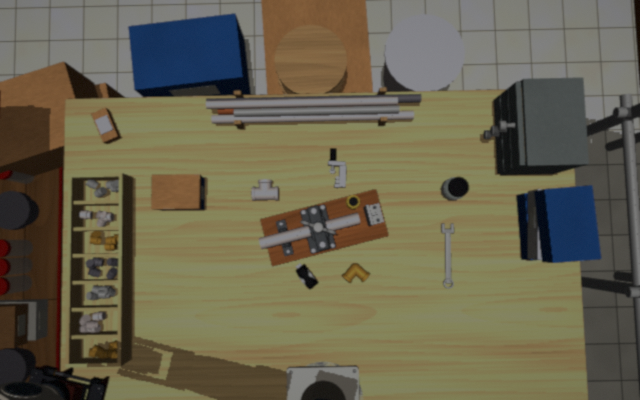

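View pics/scene0.png

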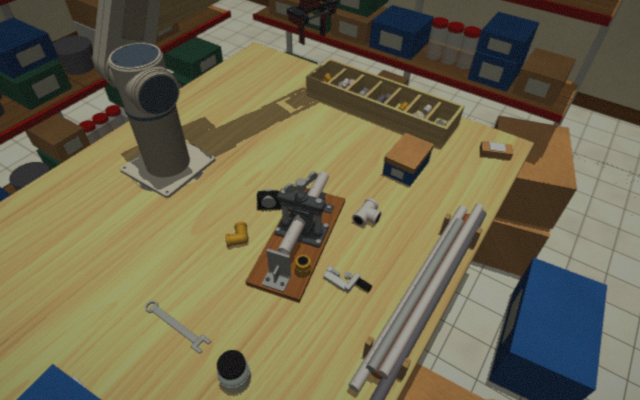

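Top view: the board spans about (262,215)–(387,240), with the stop at (375,214), the pipe's free end at (263,242) and the screw near (318,228). The next step is to measure these from depth.

Run:
```python
from h import *
T=dict(np.load('top.npz'));S=dict(np.load('scene.npz'))
out=[]
for n,d in(('top',T),('scene',S)):
    P=pts(d);ok=d['z_map']>0
    near=ok&(abs(P[...,0]-.43)<.2)&(abs(P[...,1])<.25)
    hsv=cv2.cvtColor(d['frame'],cv2.COLOR_BGR2HSV)
    up=near&(P[...,2]>.17)&(P[...,2]<.26)
    q=P[up];print(n,'high',len(q),q.min(0).round(4),q.max(0).round(4))
    for a,b in((.18,.195),(.195,.205),(.205,.215),(.215,.235)):
        m=up&(P[...,2]>a)&(P[...,2]<=b)
        if m.sum(): 
            c=P[m].mean(0);u,s,w=np.linalg.svd((P[m]-c)[:,:2],full_matrices=False);print(a,m.sum(),c.round(4),w[0].round(3),(s/np.sqrt(m.sum())).round(4))
    # pipe
    m=near&(P[...,2]>.078)&(P[...,2]<.1)&(hsv[...,1]<50)&(hsv[...,2]>110)
    c=P[m].mean(0);u,s,w=np.linalg.svd((P[m]-c)[:,:2],full_matrices=False);k=(P[m]-c)[:,:2]@w[0]
    print('pipe',m.sum(),c.round(4),w[0].round(4),np.percentile(k,[0,1,99,100]).round(4),P[m][:,2].max())
    m=near&(P[...,2]>.1)&(P[...,2]<.116);
    u0,v0=map(int,proj(d,[.42,0.0,.1]))
    c=d['frame'][v0-65:v0+65,u0-85:u0+85];out.append(cv2.convertScaleAbs(cv2.resize(c,None,fx=4.5,fy=4.5,interpolation=3),alpha=1.4));print('crop origin',u0-85,v0-65)
    cv2.imwrite(f'pics/{n}crop.png',out[-1][:600])
```

```text
top high 171 [ 0.5044 -0.0415  0.1963] [0.5433 0.0482 0.2287]
0.195 2 [0.5289 0.0288 0.1983] [-0.346 -0.938] [0.0043 0.    ]
0.205 97 [0.5236 0.001  0.2114] [0.383 0.924] [0.0153 0.0055]
0.215 72 [0.5253 0.0054 0.2202] [-0.337 -0.942] [0.0334 0.0037]
pipe 727 [0.5169 0.0348 0.091 ] [ 0.2283 -0.9736] [-0.1429 -0.1405  0.1531  0.1557] 0.09993243974850735
crop origin 234 199
scene high 343 [ 0.5033 -0.0445  0.1709] [0.5442 0.0449 0.2222]
0.18 41 [ 0.5287 -0.004   0.1912] [-0.383 -0.924] [0.0156 0.0041]
0.195 79 [ 0.5282 -0.0014  0.2006] [-0.339 -0.941] [0.0258 0.0034]
0.205 155 [ 0.5242 -0.0012  0.2094] [-0.346 -0.938] [0.0245 0.0053]
0.215 51 [ 0.5237 -0.0012  0.218 ] [-0.338 -0.941] [0.0372 0.0027]
pipe 585 [0.5238 0.0129 0.0869] [-0.2306  0.973 ] [-0.1332 -0.1316  0.1631  0.1654] 0.09516202159502847
crop origin 184 130
```

View pics/topcrop.png

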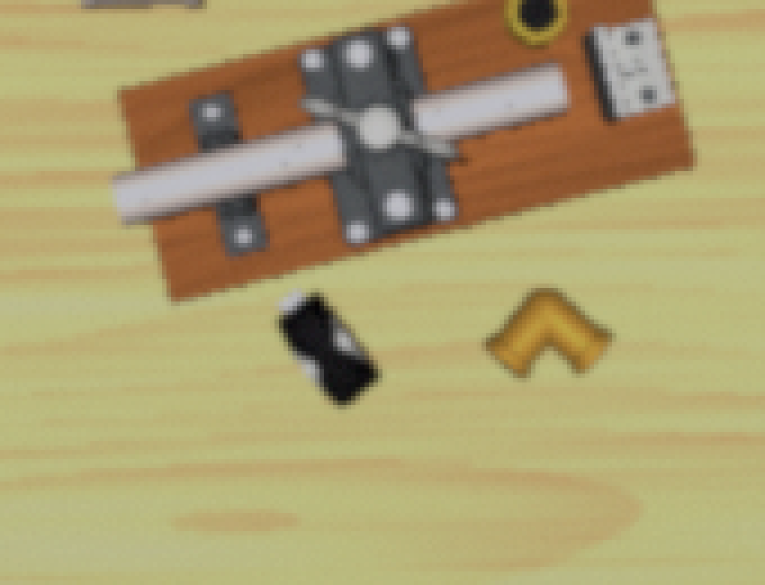

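View pics/scenecrop.png

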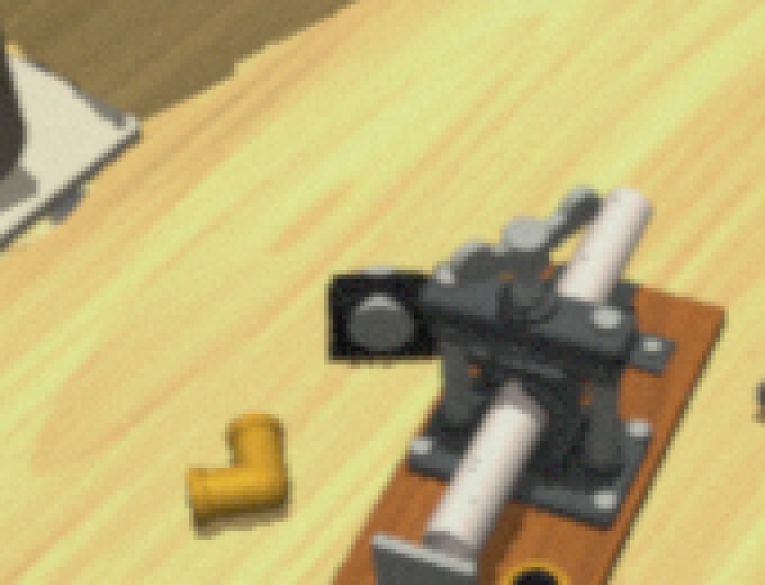

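Free end ≈ (0.485, 0.174, 0.075), pipe axis u ≈ (−0.229, 0.973), and hub ≈ (0.525, 0.000). The two views agree, and the end lies 178 mm from the screw, so about 28 mm is left to push. I'll move out past the free end with the fingers shut.

{"name": "step_arm", "arguments": {"increments": [0.027,-0.033,0,0,0,-5.2,0.054,-0.067,0,0,0,-10.4,0.082,-0.1,0,0,0,-15.6,0.109,-0.134,0,0,0,-20.8,0.136,-0.168,0,0,0,-26,0.163,-0.201,0,0,0,-31.2,0.19,-0.235,0,0,0,-36.4,0.218,-0.268,0,0,0,-41.6,0.245,-0.302,0,0,0,-46.8,0.272,-0.336,0,0,0,-52,0.299,-0.369,0,0,0,-57.2,0.326,-0.402,0,0,0,-62.8], "gripper": 0}}

```text
time: 1.3
position: [0.4775, 0.2029, 0.2225]
orientation: [-180.0, 0.0, 103.0]
contact_force: [-0.3, -0.2, -0.0]
finger_gap: 0.0004
```

{"name": "step_arm", "arguments": {"increments": [0,0,-0.03,0,0,0,0,0,-0.065,0,0,0,0,0,-0.1,0,0,0,0,0,-0.135,0,0,0,0,0,-0.162,0,0,0,0,0,-0.162,0,0,0]}}

```text
time: 1.9
position: [0.4741, 0.2034, 0.0574]
orientation: [-179.6, 0.1, 103.2]
contact_force: [0.1, 0.6, 0.1]
finger_gap: 0.0005
```

{"name": "step_arm", "arguments": {"increments": [0.0011,-0.0049,0,0,0,0,0.0023,-0.0097,0,0,0,0,0.0034,-0.0146,0,0,0,0,0.0046,-0.0195,0,0,0,0,0.0057,-0.0243,0,0,0,0,0.0069,-0.0292,0,0,0,0,0.008,-0.0341,0,0,0,0,0.0092,-0.0389,0,0,0,0,0.0092,-0.0389,0,0,0,0]}}

```text
time: 2.8
position: [0.486, 0.1648, 0.0606]
orientation: [-180.0, 0.0, 103.2]
contact_force: [0.1, -0.8, 0.6]
finger_gap: 0.0006
```

Run:
```python
from h import *
o=get_obs();print(o['time'],o['position'],o['contact_force'])
S=cam('scene');T=cam('top')
cv2.imwrite('pics/s1.png',np.hstack([cv2.resize(d['frame'][a:a+110,b:b+90],None,fx=4.4,fy=4.4,interpolation=3) for d,a,b in((S,170,250),(T,190,300))]))
```

```text
2.8 [0.48599701 0.16478728 0.06056882] [ 0.13288396 -0.76835965  0.63836222]
```

View pics/s1.png

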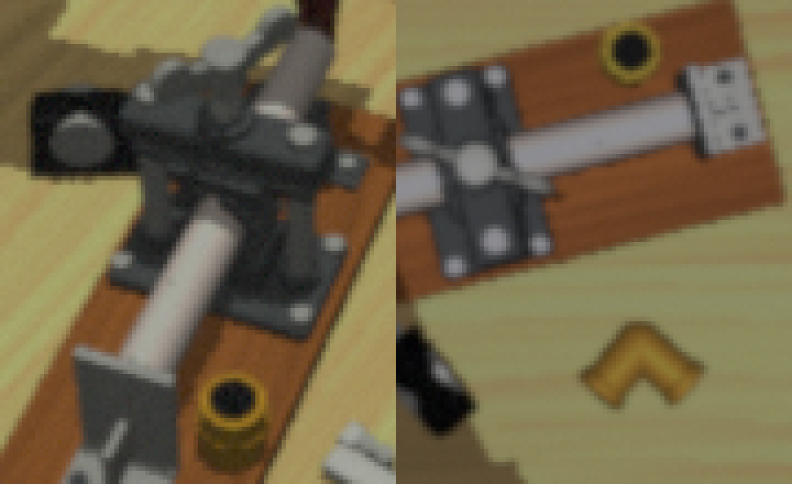

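The pipe has slid and its end now looks a few mm short of the stop plate (about (690,115) in the right crop). I'll keep pushing in small steps until the force rises.

{"name": "step_arm", "arguments": {"increments": [0.0005,-0.0019,0,0,0,0,0.0009,-0.0039,0,0,0,0,0.0014,-0.0058,0,0,0,0,0.0018,-0.0078,0,0,0,0,0.0018,-0.0078,0,0,0,0]}}

```text
time: 3.4
position: [0.4865, 0.1614, 0.0605]
orientation: [-180.0, -0.3, 103.1]
contact_force: [-8.6, 29.9, -1.1]
finger_gap: 0.0004
```

{"name": "step_arm", "arguments": {"increments": [0.0003,-0.0015,0,0,0,0,0.0003,-0.0015,0,0,0,0,0.0003,-0.0015,0,0,0,0]}}

```text
time: 3.7
position: [0.4866, 0.1614, 0.0606]
orientation: [-180.0, -0.4, 103.1]
contact_force: [-10.7, 38.6, 0.3]
finger_gap: 0.0004
```

{"name": "step_arm", "arguments": {"increments": [0.0003,-0.0015,0,0,0,0,0.0003,-0.0015,0,0,0,0,0.0003,-0.0015,0,0,0,0]}}

```text
time: 4.0
position: [0.4866, 0.1613, 0.0607]
orientation: [-180.0, -0.5, 103.1]
contact_force: [-13.4, 48.7, -0.2]
finger_gap: 0.0005
```

The hard contact (48 N with no further motion) means the pipe is on the stop. I'll back off, rise, and check the end.

{"name": "step_arm", "arguments": {"increments": [-0.001,0.004,0,0,0,0,-0.002,0.0085,0,0,0,0,-0.005,0.02,0,0,0,0,-0.01,0.04,0,0,0,0,-0.01,0.04,0.04,0,0,0,-0.01,0.04,0.08,0,0,0,-0.01,0.04,0.12,0,0,0,-0.01,0.04,0.16,0,0,0,-0.01,0.04,0.19,0,0,0,-0.01,0.04,0.19,0,0,0]}}

```text
time: 5.0
position: [0.4809, 0.1956, 0.2551]
orientation: [179.5, -0.0, 103.2]
contact_force: [0.2, -0.1, 0.4]
finger_gap: 0.0006
```

Run:
```python
from h import *
o=get_obs();print(o['time'],o['position'],o['contact_force'])
for n in('top','scene'):
    d=cam(n);P=pts(d)
    near=(d['z_map']>0)&(abs(P[...,0]-.525)<.06)&(abs(P[...,1])<.06)&(P[...,2]>.175)&(P[...,2]<.235)
    q=P[near];c=q.mean(0);_,s,w=np.linalg.svd((q-c)[:,:2],full_matrices=False)
    k=(q-c)[:,:2]@w[0];print(n,len(q),c.round(4),(c[:2]+w[0]*(k.max()+k.min())/2).round(4),np.degrees(np.arctan2(w[0][1],w[0][0])),k.min(),k.max())
    hub=np.hypot(*(q[:,:2]-[.525,0]).T)<.008;print('hub z',np.median(q[hub][:,2]))
    cr=d['frame'];hsv=cv2.cvtColor(cr,cv2.COLOR_BGR2HSV)
    m=(P[...,2]>.08)&(P[...,2]<.1)&(abs(P[...,0]-.52)<.06)&(abs(P[...,1])<.2)&(hsv[...,1]<50)&(hsv[...,2]>110)
    k=(P[m][:,:2]-[.525,0])@[-.229,.9735];print('pipe span from hub',np.percentile(k,[0,1,99,100]).round(4))
```

```text
5.0 [0.48086309 0.19558279 0.2551065 ] [ 0.20545953 -0.08339742  0.35154451]
top 174 [0.5243 0.0032 0.2153] [0.5243 0.0032] -110.15649902999148 -0.04882698033458636 0.04890238471934664
hub z 0.212777071708849
pipe span from hub [-0.1466 -0.1431  0.1019  0.1046]
scene 334 [ 0.5257 -0.0017  0.2057] [ 5.262e-01 -3.000e-04] -109.9472583191697 -0.0499700185009433 0.04700447642920108
hub z 0.2097445871128454
pipe span from hub [-0.1352 -0.1339  0.105   0.1092]
```

Wings lie on the 70°/250° line, the hub is at (0.525, 0.0015), and the pipe's far end is about 147 mm past the screw, consistent with contact. I'll orbit the shut fingertips clockwise around the hub at r = 38 mm with the tip at z ≈ 0.187, starting at angle 120°.

{"name": "step_arm", "arguments": {"increments": [0.006,-0.04,0,0,0,0,0.012,-0.08,0,0,0,0,0.018,-0.12,0,0,0,0,0.025,-0.161,0,0,0,0,0.025,-0.161,0,0,0,0,0.025,-0.161,-0.035,0,0,0,0.025,-0.161,-0.068,0,0,0,0.025,-0.161,-0.068,0,0,0]}}

```text
time: 5.9
position: [0.4993, 0.0339, 0.1778]
orientation: [-179.4, -0.1, 103.2]
contact_force: [0.1, -1.1, 0.8]
finger_gap: 0.0002
```

Run:
```python
from h import *
o=get_obs();print(o['position'],o['contact_force'])
for f0 in(120,-60):
    a=np.radians(f0-15*np.arange(1,13));b=np.radians(f0)
    print([float(x) for k in a for x in (round(.038*(np.cos(k)-np.cos(b)),4),round(.038*(np.sin(k)-np.sin(b)),4),0,0,0,0)])
d=cam('scene');cv2.imwrite('pics/s2.png',cv2.resize(d['frame'][140:260,230:370],None,fx=4,fy=4,interpolation=3))
```

```text
[0.49930824 0.03390332 0.17779402] [ 0.07546296 -1.05598942  0.8003004 ]
[0.0092, 0.0038, 0.0, 0.0, 0.0, 0.0, 0.019, 0.0051, 0.0, 0.0, 0.0, 0.0, 0.0288, 0.0038, 0.0, 0.0, 0.0, 0.0, 0.038, -0.0, 0.0, 0.0, 0.0, 0.0, 0.0459, -0.006, 0.0, 0.0, 0.0, 0.0, 0.0519, -0.0139, 0.0, 0.0, 0.0, 0.0, 0.0557, -0.0231, 0.0, 0.0, 0.0, 0.0, 0.057, -0.0329, 0.0, 0.0, 0.0, 0.0, 0.0557, -0.0427, 0.0, 0.0, 0.0, 0.0, 0.0519, -0.0519, 0.0, 0.0, 0.0, 0.0, 0.0459, -0.0598, 0.0, 0.0, 0.0, 0.0, 0.038, -0.0658, 0.0, 0.0, 0.0, 0.0]
[-0.0092, -0.0038, 0.0, 0.0, 0.0, 0.0, -0.019, -0.0051, 0.0, 0.0, 0.0, 0.0, -0.0288, -0.0038, 0.0, 0.0, 0.0, 0.0, -0.038, -0.0, 0.0, 0.0, 0.0, 0.0, -0.0459, 0.006, 0.0, 0.0, 0.0, 0.0, -0.0519, 0.0139, 0.0, 0.0, 0.0, 0.0, -0.0557, 0.0231, 0.0, 0.0, 0.0, 0.0, -0.057, 0.0329, 0.0, 0.0, 0.0, 0.0, -0.0557, 0.0427, 0.0, 0.0, 0.0, 0.0, -0.0519, 0.0519, 0.0, 0.0, 0.0, 0.0, -0.0459, 0.0598, 0.0, 0.0, 0.0, 0.0, -0.038, 0.0658, 0.0, 0.0, 0.0, 0.0]
```

View pics/s2.png

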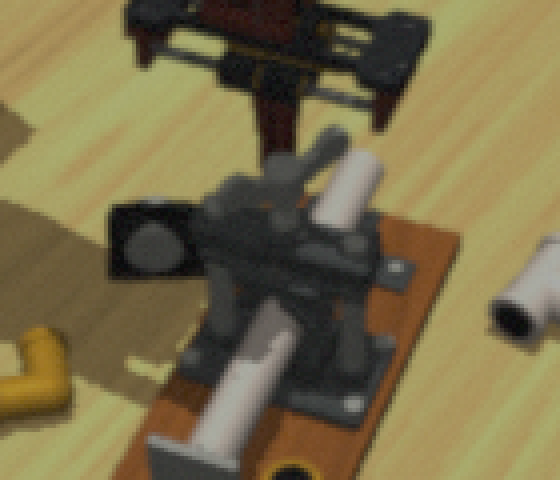

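The fingers stand down beside the hub (about (280,150)) on the robot side, clear of the wing. I'll let the arm settle before circling.

{"name": "step_arm", "arguments": {"increments": [0,0,0,0,0,0,0,0,0,0,0,0,0,0,0,0,0,0]}}

```text
time: 6.25
position: [0.5043, 0.0341, 0.1839]
orientation: [179.9, 0.0, 103.3]
contact_force: [0.3, 0.5, 0.9]
finger_gap: 0.0004
```

{"name": "step_arm", "arguments": {"increments": [0.0092,0.0038,0,0,0,0,0.019,0.0051,0,0,0,0,0.0288,0.0038,0,0,0,0,0.038,0,0,0,0,0,0.0459,-0.006,0,0,0,0,0.0519,-0.0139,0,0,0,0,0.0557,-0.0231,0,0,0,0,0.057,-0.0329,0,0,0,0,0.0557,-0.0427,0,0,0,0,0.0519,-0.0519,0,0,0,0,0.0459,-0.0598,0,0,0,0,0.038,-0.0658,0,0,0,0]}}

```text
time: 7.45
position: [0.5412, -0.0328, 0.1829]
orientation: [179.9, 0.0, 103.2]
contact_force: [2.0, 2.7, -0.1]
finger_gap: 0.0001
```

```bash
cat > w.py <<'E'
from h import *
def wings(hub=(.525,.0015)):
    o=get_obs();t=o['position'];print(o['time'],t.round(4),o['contact_force'].round(1),'finger ang',np.degrees(np.arctan2(t[1]-hub[1],t[0]-hub[0])).round(1))
    for n in('top','scene'):
        d=cam(n);P=pts(d);hsv=cv2.cvtColor(d['frame'],cv2.COLOR_BGR2HSV)
        r=P[...,:2]-np.array(hub);R=np.hypot(r[...,0],r[...,1])
        m=(d['z_map']>0)&(R<.054)&(P[...,2]>.18)&(P[...,2]<.225)
        f=np.hypot(P[...,0]-t[0],P[...,1]-t[1])<.019
        q=P[m&~f];rr=q[:,:2]-np.array(hub);far=np.hypot(*rr.T)>.02
        a=np.degrees(np.arctan2(rr[far,1],rr[far,0]))
        h=np.histogram(a,bins=36,range=(-180,180))[0]
        print(n,{int(-175+10*i):int(c) for i,c in enumerate(h) if c>2},'hub z',np.median(q[np.hypot(*rr.T)<.008][:,2]) if (np.hypot(*rr.T)<.008).any() else None)
E
python3 -c "
from w import *
wings()"
```

```text
7.45 [ 0.5412 -0.0328  0.1829] [ 2.   2.7 -0.1] finger ang -64.7
top {85: 7, 95: 10} hub z None
scene {-95: 24, 85: 11} hub z 0.18984577173047085
```

The wing followed, going from 70° to −92° with the finger behind it. I'll continue.

{"name": "step_arm", "arguments": {"increments": [-0.0092,-0.0038,0,0,0,0,-0.019,-0.0051,0,0,0,0,-0.0288,-0.0038,0,0,0,0,-0.038,0,0,0,0,0,-0.0459,0.006,0,0,0,0,-0.0519,0.0139,0,0,0,0,-0.0557,0.0231,0,0,0,0,-0.057,0.0329,0,0,0,0,-0.0557,0.0427,0,0,0,0,-0.0519,0.0519,0,0,0,0,-0.0459,0.0598,0,0,0,0,-0.038,0.0658,0,0,0,0]}}

```text
time: 8.75
position: [0.5037, 0.0347, 0.1825]
orientation: [-179.9, -0.0, 103.3]
contact_force: [-2.3, -2.2, 0.2]
finger_gap: 0.0006
```

{"name": "step_arm", "arguments": {"increments": [0.0092,0.0038,0,0,0,0,0.019,0.0051,0,0,0,0,0.0288,0.0038,0,0,0,0,0.038,0,0,0,0,0,0.0459,-0.006,0,0,0,0,0.0519,-0.0139,0,0,0,0,0.0557,-0.0231,0,0,0,0,0.057,-0.0329,0,0,0,0,0.0557,-0.0427,0,0,0,0,0.0519,-0.0519,0,0,0,0,0.0459,-0.0598,0,0,0,0,0.038,-0.0658,0,0,0,0]}}

```text
time: 9.95
position: [0.5412, -0.0328, 0.1829]
orientation: [179.9, 0.0, 103.2]
contact_force: [2.2, 2.0, 0.2]
finger_gap: 0.0003
```

```bash
python3 -c "
from w import *
wings()"
```

```text
9.95 [ 0.5412 -0.0328  0.1829] [2.2 2.  0.2] finger ang -64.7
top {85: 5, 95: 17} hub z None
scene {-95: 21, -85: 5, 85: 11} hub z None
```

{"name": "step_arm", "arguments": {"increments": [-0.0092,-0.0038,0,0,0,0,-0.019,-0.0051,0,0,0,0,-0.0288,-0.0038,0,0,0,0,-0.038,0,0,0,0,0,-0.0459,0.006,0,0,0,0,-0.0519,0.0139,0,0,0,0]}}

```text
time: 10.65
position: [0.4886, -0.0177, 0.1827]
orientation: [-180.0, 0.0, 103.2]
contact_force: [2.3, -2.1, -0.6]
finger_gap: 0.0006
```

```bash
python3 -c "
from w import *
e=np.array([.229,-.9735]);v=np.array([.9735,.229])
def meas(d,n):
    P=pts(d);r=P[...,:2]-np.array([.525,.0015])
    al=r@e;ac=r@v;z=P[...,2];ok=d['z_map']>0
    R=np.hypot(r[...,0],r[...,1])
    ch=ok&(abs(al)<.013)&(abs(ac)>.03)&(abs(ac)<.055)&(z>.15)&(z<.175)
    hb=ok&(R<.008)&(z>.185)&(z<.23)
    print(n,'crosshead',ch.sum(),np.median(z[ch]),'hub',hb.sum(),np.median(z[hb]) if hb.any() else 0)
for n in('top','scene'):
    meas(dict(np.load(n+'.npz')),n+'0'); meas(cam(n),n+' now')
wings()"
```

```text
top0 crosshead 170 0.15656501038260967 hub 29 0.21253448247885798
top now crosshead 0 nan hub 0 0
scene0 crosshead 117 0.15302892439841598 hub 23 0.2091528983501284
scene now crosshead 124 0.15326015823004727 hub 23 0.1997970714184983
10.75 [ 0.4882 -0.017   0.1826] [ 0.5  0.5 -0. ] finger ang -153.2
top {} hub z None
scene {-175: 4, -165: 9, -5: 15, 5: 65, 15: 7, 175: 3} hub z 0.19987211649650777
  return _methods._mean(a, axis=axis, dtype=dtype,
  ret = ret.dtype.type(ret / rcount)
```

{"name": "step_arm", "arguments": {"increments": [-0.0022,0.0045,0,0,0,0,-0.0038,0.0092,0,0,0,0,-0.0048,0.014,0,0,0,0,-0.0051,0.019,0,0,0,0]}}

```text
time: 11.25
position: [0.4842, 0.0012, 0.1826]
orientation: [-180.0, 0.0, 103.2]
contact_force: [0.5, -1.6, 0.3]
finger_gap: 0.0004
```

{"name": "step_arm", "arguments": {"increments": [0.0003,0.005,0,0,0,0,0.0013,0.0098,0,0,0,0,0.0029,0.0145,0,0,0,0,0.0051,0.019,0,0,0,0]}}

```text
time: 11.65
position: [0.4895, 0.0204, 0.1826]
orientation: [-180.0, -0.0, 103.2]
contact_force: [-1.0, -1.4, -0.2]
finger_gap: 0.0002
```

150→120.

{"name": "step_arm", "arguments": {"increments": [0.0028,0.0041,0,0,0,0,0.006,0.0079,0,0,0,0,0.0098,0.0111,0,0,0,0,0.0139,0.0139,0,0,0,0]}}

```text
time: 12.05
position: [0.5036, 0.0341, 0.1826]
orientation: [-180.0, -0.0, 103.2]
contact_force: [-1.1, -1.2, 0.8]
finger_gap: 0.0002
```

{"name": "step_arm", "arguments": {"increments": [0.0045,0.0022,0,0,0,0,0.0092,0.0038,0,0,0,0,0.014,0.0048,0,0,0,0,0.019,0.0051,0,0,0,0]}}

```text
time: 12.45
position: [0.5225, 0.0391, 0.1825]
orientation: [-180.0, -0.0, 103.2]
contact_force: [-1.4, 0.5, -0.6]
finger_gap: 0.0002
```

{"name": "step_arm", "arguments": {"increments": [0.005,-0.0003,0,0,0,0,0.0098,-0.0013,0,0,0,0,0.0145,-0.0029,0,0,0,0,0.019,-0.0051,0,0,0,0]}}

```text
time: 12.85
position: [0.5421, 0.0338, 0.1828]
orientation: [180.0, -0.0, 103.2]
contact_force: [-2.1, 0.9, -0.7]
finger_gap: 0.0006
```

60→30.

{"name": "step_arm", "arguments": {"increments": [0.0041,-0.0028,0,0,0,0,0.0079,-0.006,0,0,0,0,0.0111,-0.0098,0,0,0,0,0.0139,-0.0139,0,0,0,0]}}

```text
time: 13.25
position: [0.5554, 0.0199, 0.1826]
orientation: [-180.0, -0.0, 103.2]
contact_force: [-1.5, 3.8, 0.3]
finger_gap: 0.0002
```

{"name": "step_arm", "arguments": {"increments": [0.0022,-0.0045,0,0,0,0,0.0038,-0.0092,0,0,0,0,0.0038,-0.0092,0,0,0,0]}}

```text
time: 13.55
position: [0.5592, 0.0114, 0.1827]
orientation: [180.0, -0.1, 103.2]
contact_force: [-2.3, 8.7, -0.0]
finger_gap: 0.0006
```

```bash
python3 -c "
from w import *
wings()"
```

```text
13.55 [0.5592 0.0114 0.1827] [-2.3  8.7 -0. ] finger ang 16.2
top {155: 3, 165: 3} hub z None
scene {-35: 6, -25: 49, -15: 13, 155: 12, 165: 43, 175: 6} hub z 0.19634962755160176
```

Force is rising (9 N), so the jaw is on the pipe. I'll go on in small steps.

{"name": "step_arm", "arguments": {"increments": [0.0006,-0.0025,0,0,0,0,0.001,-0.0048,0,0,0,0,0.001,-0.0048,0,0,0,0]}}

```text
time: 13.95
position: [0.5593, 0.0105, 0.1826]
orientation: [-180.0, -0.5, 103.1]
contact_force: [-5.2, 27.0, 1.4]
finger_gap: 0.0001
```

{"name": "step_arm", "arguments": {"increments": [0.0002,-0.0025,0,0,0,0,0.0003,-0.005,0,0,0,0,0.0003,-0.005,0,0,0,0]}}

```text
time: 14.25
position: [0.5592, 0.0096, 0.1827]
orientation: [179.9, -0.9, 103.0]
contact_force: [-5.5, 48.3, 3.7]
finger_gap: 0.0003
```

{"name": "step_arm", "arguments": {"increments": [0,-0.0025,0,0,0,0,0,-0.004,0,0,0,0,0,-0.004,0,0,0,0,0,-0.004,0,0,0,0]}}

```text
time: 14.65
position: [0.5592, 0.0089, 0.1827]
orientation: [179.9, -1.2, 103.0]
contact_force: [-5.1, 63.0, 3.8]
finger_gap: 0.0003
```

```bash
python3 -c "
from w import *
wings();print(get_obs()['orientation'])"
```

```text
14.65 [0.5592 0.0089 0.1827] [-5.1 63.   3.8] finger ang 12.2
top {155: 3} hub z None
scene {-35: 8, -25: 51, -15: 6, 155: 15, 165: 43, 175: 4} hub z 0.19672687854879078
[179.88630899  -1.14279882 103.01101079]
```

The wing no longer moves while the force climbs to 63 N, so this is the hard stop. I'll back off, rise clear, and look.

{"name": "step_arm", "arguments": {"increments": [0,0.005,0,0,0,0,0,0.01,0,0,0,0,0,0.015,0,0,0,0,0,0.025,0,0,0,0,0,0.025,0.04,0,0,0,0,0.025,0.08,0,0,0,0,0.025,0.12,0,0,0,-0.02,0.07,0.12,0,0,0,-0.05,0.12,0.12,0,0,0,-0.08,0.165,0.12,0,0,0,-0.1,0.2,0.12,0,0,0,-0.1,0.2,0.12,0,0,0]}}

```text
time: 15.95
position: [0.4585, 0.2002, 0.3031]
orientation: [179.9, -0.0, 103.5]
contact_force: [-0.1, 0.3, -0.6]
finger_gap: 0.0005
```

```bash
python3 -c "
from w import *
wings()
out=[]
for n in('top','scene'):
    d=cam(n);P=pts(d)
    r=P[...,:2]-np.array([.525,.0015]);m=(d['z_map']>0)&(np.hypot(r[...,0],r[...,1])<.055)&(P[...,2]>.175)&(P[...,2]<.225)
    q=P[m];c=q.mean(0);_,s,w=np.linalg.svd((q-c)[:,:2],full_matrices=False);print(n,'wing ang',np.degrees(np.arctan2(w[0][1],w[0][0])),'hub',np.median(q[np.hypot(*(q[:,:2]-[.525,.0015]).T)<.008][:,2]))
    u,v=map(int,proj(d,[.53,-.03,.1]));out.append(cv2.resize(d['frame'][v-65:v+65,u-55:u+45],None,fx=4,fy=4,interpolation=3))
cv2.imwrite('pics/s3.png',cv2.convertScaleAbs(np.hstack(out),alpha=1.3))"
```

```text
15.95 [0.4585 0.2002 0.3031] [-0.1  0.3 -0.6] finger ang 108.5
top {-25: 8, -15: 21, -5: 6, 155: 20, 165: 16} hub z 0.19925523783276589
scene {-25: 51, -15: 19, 155: 9, 165: 44, 175: 14} hub z 0.19522188598040865
top wing ang 161.701538350252 hub 0.20045201337614335
scene wing ang -17.94958522983585 hub 0.19569975444616072
```

View pics/s3.png

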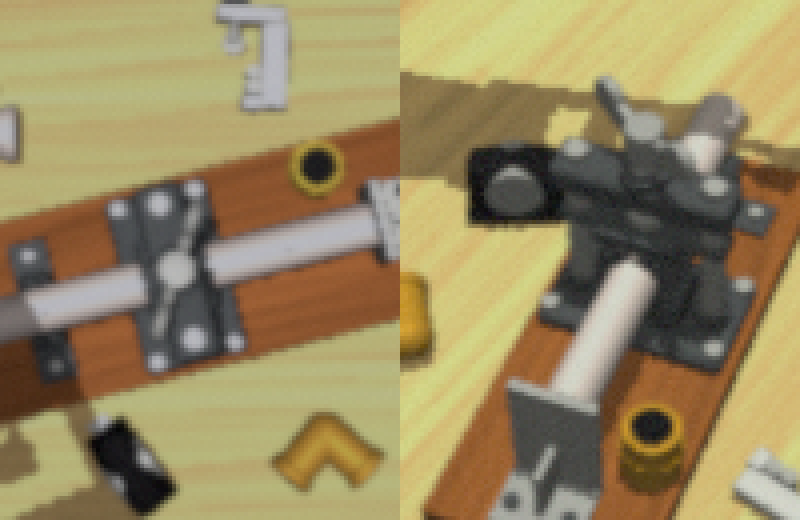

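The view shows the pipe end flush at the stop plate (about (368,225) in the left crop). The wings are at −18°/162° and the neighbouring parts are undisturbed. The hub has dropped about 13 mm and the wings have turned about 808° in all. I'm handing in.

```bash
python3 -c "
from h import *
print(get_obs()['time'],job_done())"
```

```text
the job is handed in; nothing more can be done
16.15 None
```

I pushed the pipe against the length stop and ran the wing screw down until it would turn no further. I handed in at 16 s with the hand clear, and no verdict was reported.

- **Pipe:** I pushed its free end with the shut fingertips until it stalled against the stop at about 48 N. The last picture shows the end at the stop plate. The measured span puts it about 147 mm past the screw, where 150 mm would be exact. The pipe was not lifted.
- **Screw:** I circled the fingertips clockwise around the hub, turning it about 808° (14.1 rad). Force rose gradually over roughly the last 30° as the jaw came onto the pipe. It then stalled, with almost no movement while the force climbed to 63 N, which I took as the hard stop.
- **Other things:** The nearby objects look undisturbed in the final picture. I did not measure their positions.

**Weaker checks:**
- The screw's starting angle was never measured directly, so the final angle rests on the stall and the force ramp.
- The two cameras disagreed by 3–5 mm on hub height: the top view read 0.199–0.200 m and the scene view about 0.195–0.196 m, against about 0.198 m expected for the hub top when tight. Each camera's own drop (12–14 mm) roughly fits the 13.5 mm expected from the turns.
- The wings read about 2–4° back after I released them, which is within measurement noise.

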